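# Fetch the memory cartridge from the bench data logger

## Task

Swing the data logger's hatch open by its red bar, over past upright, and lower it gently onto its rubber stops - do not let it fall. Then push the orange-topped cartridge deeper until its push-push latch trips and it springs up, draw it straight out, and set it down in the blue tray without dropping it. Leave the other things on the bench where they are.

Things in the scene. Friction and masses are not known exactly. Their poses are not given: they have to be found in the camera images.
- logger: White bench data logger, a fixed box 160 (x) x 190 (y) x 100 mm high; origin at the centre of its underside, z up; its yaw varies. Its y < 0 half has a bay open upward, 22 mm deep, spanning x -68..+68, y -90..-4 mm (floor at z 78 mm), covered by the hatch when shut.
- hatch_hinge (a point): Middle of the hatch's hinge line, at x 0, y 0, z 104 mm in the logger's frame; same axes as the logger. The hinge line runs along the logger's x.
- hatch_handle (a point): Centre of the red round grip bar, 10 mm thick, 92 mm long, parallel to the hinge line, 135 mm from it, in the hatch's plane. 8 mm arms join its ends to the plate, 41 mm nearer the hinge: a finger fits between. Shut, it overhangs the logger's side at y -135, z 104 mm (40 mm clear of the wall); open, the other side at y +134, z 123 mm. It turns in a pinch, so fingers can point down all the way.
- hatch (a joint): Hatch angle (rad): 0 shut, lying flat over the bay; 1.57 upright; 3.0 open, resting on its rubber stops. Aluminium plate 150 x 88 x 6 mm, about 0.25 kg; the hinge is nearly free, so it falls either way if let go.
- stops (a point): Midway between the tops of the two small black rubber stops on the logger's top, at x 0, y +70, z 110 mm in its frame (the stops stand 40 mm to either side along x): the open hatch rests on them.
- cartridge_center (a point): Centre (half-way up) of the memory cartridge, a black block with orange top, 45 (x) x 14 (y) x 66 mm high, 60 g, upright in its slot, its axes along the logger's; its thin side (y) is the one to pinch. Latched, this point is 59 mm above the table; the latch then blocks pulling.
- cartridge_top (a point): Middle of the cartridge's orange top: latched, 92 mm above the table (8 mm below the logger's top). Pushing it about 5 mm down (7 mm at most; it resists with 3 to 10 N) trips the latch; as the push is withdrawn it springs up to 16 mm above the latched height, 30 mm above the bay floor, and can then be drawn straight up with little force.
- slot (a point): Middle of the mouth of the cartridge's slot in the bay floor, at x 0, y -48, z 78 mm in the logger's frame. Sprung up, the cartridge still sits 36 mm deep in it.
- tray: Fixed blue open tray, 150 (x) x 120 (y) x 30 mm high, walls and floor 5 mm; origin at the centre of its underside. On the logger's left or right.
- transmitter: Bystander: white and black round pressure transmitter, 72 mm across, 97 mm high; origin at the centre of its underside.
- gauge: Bystander: round steel pressure gauge on a foot 60 mm across, 108 mm high; origin at the centre of its underside.
- screwdriver: Bystander: yellow-handled screwdriver lying on the bench, about 200 mm long; origin under its middle.
Not all that is in view belongs to the job. Several things look just like the tray: the one meant starts farthest to the robot's right.

How it is judged:
On the way, in this order (a step that is already met when the one before it is completed fails the run):
1. the hatch lies open on its stops (value of joint hatch above 2.93 rad), for 0.2 s.
2. the cartridge is pushed deeper, tripping its latch (z of cartridge_center in the frame of logger below 0.0555 m).
3. the cartridge has sprung up (z of cartridge_center in the frame of logger above 0.069 m), for 0.1 s.
At the end, for the whole second after the job is handed in: The hatch lies open on its stops (2.93 rad or more) and the cartridge is at rest inside the blue tray, standing or lying, its centre within the tray's walls and less than 45 mm above the table (value of joint hatch above 2.93 rad and x of cartridge_center in the frame of tray between -0.07 and 0.07 m and y of cartridge_center in the frame of tray between -0.055 and 0.055 m and height (world z) of cartridge_center below 0.045 m and linear speed of cartridge below 0.02 m/s); the robot touches nothing.
It fails at once if the hatch falls or is slammed (faster than 2.5 rad/s past upright) (value of joint hatch above 1.6 rad and velocity of joint hatch above 2.5 rad/s).
It fails at once if the hatch falls back shut (faster than 4 rad/s) (velocity of joint hatch below -4 rad/s).
It fails at once if the cartridge is dropped or thrown (moving faster than 1 m/s, a fall of about 5 cm, with no finger on it) (linear speed of cartridge above 1 m/s and contact force between the fingers and cartridge below 0.1 N).
It fails at once if a bystander is shifted by more than 30 mm (distance of any of transmitter, gauge, screwdriver from where it was at the start of the episode above 0.03 m).
It also fails if it takes over 64 s, if anything falls off the work surface, if the arm or the gripper's body presses on something with over 40 N, if the wrist force passes 120 N, or if a joint passes its speed limit or range.

## Robot

A 6-joint arm with a two-finger parallel gripper is mounted at the origin on the work surface. World frame = base frame: x ahead of the robot, y to its left, z up, the work surface at z = 0. Lengths are in m, angles in rad, forces in N, time in s.
With the tool pointing down it reaches from about 0.25 to 0.725 m from the base axis. Payload 9.7 kg.
Tool frame: the origin (TCP) lies at the very end of the fingers, on their centre line; the grasp point (between the pads) lies 19 mm behind it; z points along the fingers, y is the line along which they close (so a half turn about z gives the same grasp; the last joint's range is limited). The gripper opens to 85 mm and grips with 20 to 120 N. Pads are 22 mm wide; open, the fingers measure 114 mm over their backs; the gripper's body (76 mm by 85 mm) begins 54 mm behind the grasp point. The pads swing forward as they close: fully open they stand 13 mm farther back than shut.
Start: joints at [-1.278, 0.087, 0.176, 1.66, 0, 1.571], TCP at [0.159, -0.527, 0.2] pointing down, gripper open.
Joint ranges: [-3.13, 3.13], [-0.85, 1.81], [-1.15, 1.24], [-2.2, 2.28], [-1.44, 1.52], [-3.14, 3.14]. Speed limits (rad/s): [2.22, 2.22, 2.57, 3.14, 3.14, 3.14].

## Interface

Orientations are given as a rotation vector (axis times angle).
In Python, from workcell import env gives the robot as it stands.
- The arm moves only by the shell command python3 -m pendant 'ROWS' [FORCE]. ROWS is JSON, a list of rows, each a list of 3 entries, a list of its own where there are three numbers: the shift along the tool's x, y, z normalised to -1 to 1, where 1 is 30 cm, then the turn, a rotation vector about the tool's x, y, z normalised to -1 to 1, where 1 is 360 degrees, then the closure, from 0 (fully open) to 1 (shut). In form: [[[tx, ty, tz], [rx, ry, rz], grip], ...]. A call has 1 to 12 rows; each row is the pose to reach, as a shift and turn from the pose commanded when the call began, along the tool's axes at that moment, turning the shorter way round; what a row does not reach only later rows make up. A row lasts 1/12 s, in which the tool goes at most 41.7 mm and 7.16 degrees, less where a joint would pass 70% of its speed; a pose out of reach is approached as far as the arm can. A call with a number of a shift or a turn outside -1 to 1 is refused whole. A call with a gripper value outside its range is refused whole. The fingers move at their own pace and stop on an object; FORCE is the grip in N (left out, the last holds). Time passes only in rows, so rows that repeat a pose let the fingers close. It gives the time, the measured TCP pose, the force, the opening and the grip force at its end, in the units of the state.
- env.sense(): the state, without advancing time (a new reading comes with each control period).
- env.get_image(name): name is "scene" or "side" or "wrist"; returns a dict with "color" (480x640x3 uint8, red, green, blue), "z_map" (480x640 float32, m along the optical axis (not along the pixel's ray), 0 where there is no reading), "fx", "fy", "cx", "cy" (pixels), "dist_coeffs" ([k1, k2, p1, p2, k3] as OpenCV has them; the pictures are not rectified), "origin" and "attitude" of the camera in the world. Camera axes: x right, y down, z forward; pixel columns grow to the right and rows downward; lengths in m; the calibration is good to about 2 mm. A picture is of the moment at which its call begins.
- env.hand_in(): hands the job in; it is judged then, once.
The state is a dict: "time": time; "joint_pos": joint angles; "joint_vel": joint speeds; "effort": joint torques, N m; "tcp_pos": TCP position; "tcp_rot": TCP orientation; "wrist_force": force on the tool from outside, world axes, zero at the start; "torque": the same for the moment, N m; "width": opening from 0.0 (shut) to 1.0 (fully open); "finger_force": force on a finger pad.
Only numpy, scipy, OpenCV 4.12 (cv2) and the standard library are available. Lean on these libraries where they do the work, as an engineer would, in place of code of your own. Each camera call takes 0.05 s, during which the arm holds its last target. There are 200 camera calls.

## Working session

There is one attempt and no reset: what is moved stays moved. The work goes in short steps, Python scripts to look and compute and a shell command to move; the robot and the scene stay as the last step left them, time stands still between calls to the robot, and variables do not carry over. Pictures are saved under pics/ and viewed, at most 10 in all, crops included, and the job is handed in when it is done.

```bash
mkdir -p pics; ls; cat > h.py <<'E'
import numpy as np, cv2
from scipy.spatial.transform import Rotation as R
from workcell import env
def att(a):
    a=np.array(a,float)
    if a.shape==(3,3): return a
    return R.from_rotvec(a).as_matrix() if a.size==3 else R.from_quat(a).as_matrix()
def cloud(im):
    K=np.array([[im['fx'],0,im['cx']],[0,im['fy'],im['cy']],[0,0,1]])
    v,u=np.mgrid[0:480,0:640]
    p=cv2.undistortPoints(np.stack([u,v],-1).reshape(-1,1,2).astype(np.float64),K,np.array(im['dist_coeffs'])).reshape(480,640,2)
    z=im['z_map'][...,None]
    P=np.concatenate([p*z,z],-1)@att(im['attitude']).T+np.array(im['origin'])
    P[im['z_map']==0]=np.nan
    return P
E
python3 - <<'E'
from h import *
ims={n:env.get_image(n) for n in("scene","side")}
for n,im in ims.items():
    cv2.imwrite(f'pics/{n}0.png',im['color'][...,::-1]); print(n,im['origin'],im['attitude'])
    np.savez(f'pics/{n}0.npz',P=cloud(im),c=im['color'])
print(env.sense())
E
```

```text
pics
scene [ 1.21001804 -0.44713557  0.77815451] [-2.01671724 -1.12524831  0.55792349]
side [0.16787831 0.66407039 0.82620355] [-0.65540951  2.66939805 -1.11948679]
{'time': 0.1, 'joint_pos': array([-1.27802258e+00,  8.74256959e-02,  1.75215835e-01,  1.65977363e+00,
        4.43284449e-06,  1.57079616e+00]), 'joint_vel': array([-0.00010509, -0.00078918,  0.0022457 , -0.00086553, -0.00087397,
        0.00078142]), 'effort': array([-2.44842349e-04, -5.21561229e+01,  4.65652299e+01,  1.59715506e-02,
       -4.93456719e-05, -7.62344854e-06]), 'tcp_pos': array([ 0.15867035, -0.52637665,  0.1998439 ]), 'tcp_rot': array([-3.10682935e+00, -4.58076028e-01,  2.65019649e-04]), 'wrist_force': array([ 0.28414432,  0.4423282 , -0.39145983]), 'torque': array([ 0.02929337, -0.03451076,  0.05207203]), 'finger_force': 0.0, 'width': 1.0017970203967015}
```

View pics/scene0.png

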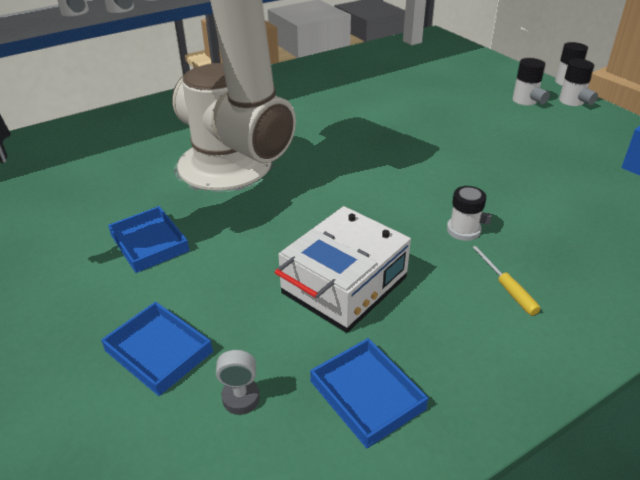

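View pics/side0.png

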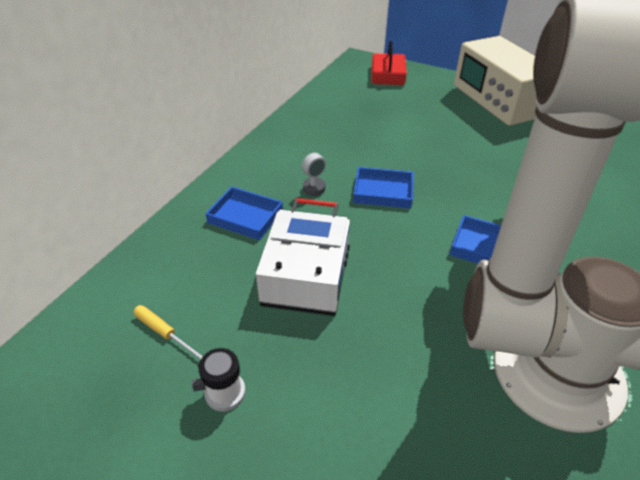

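The scene view shows the logger near (345,265), with its red bar at (296,282) towards the robot's right. Trays are at (150,240), (158,347) and (370,390), the gauge at (238,375), the transmitter at (467,213) and the screwdriver at (510,285). The side view agrees: stops at (278,266) and (318,271), bar at (316,203).

```bash
python3 - <<'E'
from h import *
for n in("scene","side"):
    d=np.load(f'pics/{n}0.npz');P=d['P'];c=d['c'].astype(int);r,g,b=c[...,0],c[...,1],c[...,2]
    ok=np.isfinite(P[...,0])&(abs(P[...,1])<.9)&(P[...,0]>0)&(P[...,0]<1)
    z=P[...,2]
    def comps(m,name,mn=25):
        k,l,s,ce=cv2.connectedComponentsWithStats((m&ok).astype(np.uint8))
        for i in range(1,k):
            if s[i,4]>=mn:
                Q=P[l==i]; rc=cv2.minAreaRect(Q[:,:2].astype(np.float32))
                print(n,name,ce[i].round(),s[i,4],'rect c',np.round(rc[0],4),'size',np.round(rc[1],3),'ang',round(rc[2],1),'z',np.percentile(Q[:,2],[5,50,95]).round(3),'mean',Q.mean(0).round(4))
    comps((b>110)&(r<70)&(b>g+40)&(z<.05),'blue',300)
    comps((r>150)&(g<70)&(z>.05)&(z<.2),'red')
    comps((r>165)&(g>165)&(b>160)&(z>.09)&(z<.118),'white top',200)
    comps((r<50)&(g<50)&(b<50)&(z>.095)&(z<.125),'dark stops',8)
    comps((r>180)&(b<60)&(g>100)&(z<.05),'yellow')
    comps((abs(r-g)<25)&(z>.03)&(z<.2),'grey',150)
E
```

```text
scene blue [147. 239.] 2921 rect c [ 0.1871 -0.2643] size [0.198 0.133] ang 2.2 z [0.003 0.007 0.03 ] mean [ 0.2041 -0.271   0.0122]
scene blue [157. 347.] 5601 rect c [ 0.4901 -0.3495] size [0.181 0.139] ang 19.7 z [0.003 0.007 0.03 ] mean [ 0.5026 -0.3531  0.0119]
scene blue [368. 391.] 7039 rect c [ 0.7595 -0.0895] size [0.172 0.138] ang 3.4 z [0.003 0.006 0.03 ] mean [ 0.7693 -0.0953  0.0111]
scene red [296. 283.] 210 rect c [ 0.5804 -0.1163] size [0.093 0.009] ang 18.8 z [0.104 0.108 0.11 ] mean [ 0.5819 -0.1165  0.1076]
scene white top [346. 248.] 4721 rect c [0.5374 0.0127] size [0.163 0.195] ang 18.3 z [0.098 0.101 0.108] mean [0.5443 0.0107 0.1025]
scene white top [230. 358.] 274 rect c [ 0.668  -0.2797] size [0.036 0.025] ang 65.3 z [0.098 0.107 0.109] mean [ 0.6688 -0.2787  0.1055]
scene dark stops [524.  69.] 100 rect c [0.1531 0.892 ] size [0.015 0.04 ] ang 89.7 z [0.096 0.108 0.121] mean [0.1537 0.8945 0.1087]
scene dark stops [271. 154.] 12 rect c [0.1921 0.0412] size [0.015 0.006] ang 87.0 z [0.109 0.112 0.12 ] mean [0.192  0.0427 0.1129]
scene dark stops [459. 189.] 
[... 2955 characters left out ...]
z [0.095 0.096 0.097] mean [0.5068 0.343  0.0961]
side grey [511.  92.] 2191 rect c [ 0.3056 -0.8594] size [0.081 0.163] ang 90.0 z [0.037 0.103 0.159] mean [ 0.3059 -0.8576  0.1013]
side grey [313. 166.] 473 rect c [ 0.6689 -0.2693] size [0.059 0.031] ang 59.6 z [0.04  0.085 0.107] mean [ 0.6666 -0.2624  0.0818]
side grey [304. 260.] 6664 rect c [ 0.5419 -0.0047] size [0.166 0.236] ang 17.8 z [0.042 0.099 0.108] mean [0.5242 0.0446 0.091 ]
side grey [528. 344.] 5767 rect c [0.1148 0.0783] size [0.124 0.22 ] ang 73.7 z [0.042 0.162 0.197] mean [0.0834 0.0885 0.1454]
side grey [218. 374.] 1817 rect c [0.5328 0.3359] size [0.077 0.067] ang 72.4 z [0.037 0.094 0.098] mean [0.527  0.3384 0.0806]
```

```bash
cat >> h.py <<'E'
YAW=np.radians(18.1); C=np.array([.5378,.0138,0]); RL=R.from_euler('z',YAW)
def L2W(p): return C+RL.apply(p)
def W2L(p): return RL.inv().apply(np.array(p)-C)
def goal(ps,world=False,yaw=YAW):
    "normalised rows to TCP positions (logger frame unless world), tool down, x along yaw"
    s=env.sense(); T=R.from_rotvec(s['tcp_rot'])
    tgt=R.from_euler('z',yaw)*R.from_euler('x',np.pi)
    print('turn',((T.inv()*tgt).as_rotvec()/2/np.pi).round(4))
    for p in ps:
        w=np.array(p) if world else L2W(p)
        print(p,'->',(T.inv().apply(w-s['tcp_pos'])/.3).round(4))
E
python3 - <<'E'
from h import *
goal([(0,-.135,.19),(0,-.135,.085)])
for n in("scene","side"):
    d=np.load(f'pics/{n}0.npz');P=d['P'];c=d['c'].astype(int);r,g,b=c[...,0],c[...,1],c[...,2]
    m=(b>90)&(r<80)&(b>g+30)&(P[...,2]>.024)&(P[...,2]<.036)&(abs(P[...,0]-.5)<.13)&(abs(P[...,1]+.36)<.12)
    Q=P[m]; print(n,len(Q),cv2.minAreaRect(Q[:,:2].astype(np.float32)))
E
```

```text
turn [-0.0002 -0.     -0.0037]
(0, -0.135, 0.19) -> [ 1.7401 -0.9093  0.0339]
(0, -0.135, 0.085) -> [ 1.7401 -0.9089  0.3839]
scene 1032 ((0.5051838159561157, -0.3530727028846741), (0.15411917865276337, 0.1217021644115448), 19.259384155273438)
side 397 ((0.5053912997245789, -0.35170435905456543), (0.15059494972229004, 0.12538090348243713), 19.872920989990234)
```

```bash
python3 -m pendant '[[[0.9,-0.47,0.02],[0,0,-0.0037],0.6],[[0.9,-0.47,0.02],[0,0,-0.0037],0.6],[[0.9,-0.47,0.02],[0,0,-0.0037],0.6],[[0.9,-0.47,0.02],[0,0,-0.0037],0.6],[[0.9,-0.47,0.02],[0,0,-0.0037],0.6],[[0.9,-0.47,0.02],[0,0,-0.0037],0.6],[[0.9,-0.47,0.02],[0,0,-0.0037],0.6],[[0.9,-0.47,0.02],[0,0,-0.0037],0.6],[[0.9,-0.47,0.02],[0,0,-0.0037],0.6],[[0.9,-0.47,0.02],[0,0,-0.0037],0.6]]' 30; python3 -c "
from h import *
goal([(0,-.135,.18),(0,-.135,.085)])"
```

```text
time: 0.93
tcp_pos: [0.3768, -0.3131, 0.1942]
tcp_rot: [-3.102, -0.498, 0.001]
wrist_force: [0.5, 0.1, 0.3]
width: 0.4
finger_force: 0.0
turn [-0.0001  0.0001  0.0004]
(0, -0.135, 0.18) -> [ 0.8495 -0.417   0.047 ]
(0, -0.135, 0.085) -> [ 0.8497 -0.4169  0.3637]
```

```bash
python3 -m pendant '[[[0.84,-0.417,0.047],[0,0,0],0.6],[[0.84,-0.417,0.047],[0,0,0],0.6],[[0.84,-0.417,0.047],[0,0,0],0.6],[[0.84,-0.417,0.047],[0,0,0],0.6],[[0.84,-0.417,0.047],[0,0,0],0.6],[[0.84,-0.417,0.047],[0,0,0],0.6],[[0.84,-0.417,0.047],[0,0,0],0.6],[[0.84,-0.417,0.047],[0,0,0],0.6],[[0.84,-0.417,0.047],[0,0,0],0.6],[[0.84,-0.417,0.047],[0,0,0],0.6],[[0.84,-0.417,0.047],[0,0,0],0.6]]'; python3 -c "
from h import *
goal([(0,-.135,.085)])
im=env.get_image('wrist');cv2.imwrite('pics/w1.png',im['color'][...,::-1])
P=cloud(im);c=im['color'].astype(int);m=(c[...,0]>130)&(c[...,1]<80)&(P[...,2]>.08)&(P[...,2]<.13)
Q=P[m];print(len(Q),W2L(Q).min(0),W2L(Q).max(0),np.median(W2L(Q),0))"
```

```text
time: 1.85
tcp_pos: [0.5765, -0.118, 0.1806]
tcp_rot: [3.103, 0.491, -0.0]
wrist_force: [-0.4, -0.1, 0.5]
width: 0.406
finger_force: 0.0
turn [ 0.      0.     -0.0003]
(0, -0.135, 0.085) -> [ 0.014  -0.0078  0.3186]
1830 [-0.04671801 -0.13974858  0.10404917] [ 0.04607286 -0.13069199  0.11185485] [ 0.00334442 -0.13556701  0.10915493]
```

View pics/w1.png

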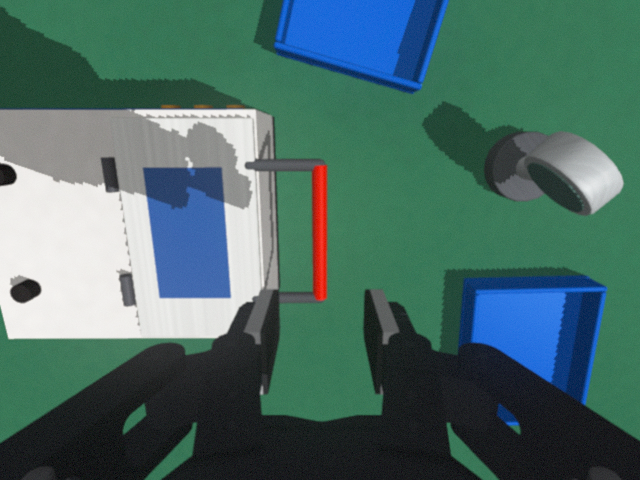

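The wrist view shows the red bar (320,230) midway between the fingers, which puts it at y −135 mm in my logger frame, as expected. Next I go down and pinch it.

```bash
python3 -m pendant '[[[0.014,-0.008,0.1],[0,0,0],0.6],[[0.014,-0.008,0.2],[0,0,0],0.6],[[0.014,-0.008,0.3],[0,0,0],0.6],[[0.014,-0.008,0.318],[0,0,0],0.6],[[0.014,-0.008,0.318],[0,0,0],0.6],[[0.014,-0.008,0.318],[0,0,0],1],[[0.014,-0.008,0.318],[0,0,0],1],[[0.014,-0.008,0.318],[0,0,0],1],[[0.014,-0.008,0.318],[0,0,0],1],[[0.014,-0.008,0.318],[0,0,0],1],[[0.014,-0.008,0.318],[0,0,0],1]]' 35; python3 -c "
from h import *
s=env.sense();print(W2L(s['tcp_pos']))
t0=np.arctan2
for th in np.arange(0.2,3.01,.1): print(round(th,2),round(.135*(np.cos(th)-1)/.3,3),round(-.135*np.sin(th)/.3,3))"
```

```text
time: 2.82
tcp_pos: [0.5807, -0.1129, 0.0855]
tcp_rot: [3.102, 0.495, 0.001]
wrist_force: [-0.6, -0.1, -0.1]
width: 0.002
finger_force: 0.0
[ 0.00144935 -0.13372266  0.08552068]
0.2 -0.009 -0.089
0.3 -0.02 -0.133
0.4 -0.036 -0.175
0.5 -0.055 -0.216
0.6 -0.079 -0.254
0.7 -0.106 -0.29
0.8 -0.136 -0.323
0.9 -0.17 -0.352
1.0 -0.207 -0.379
1.1 -0.246 -0.401
1.2 -0.287 -0.419
1.3 -0.33 -0.434
1.4 -0.374 -0.443
1.5 -0.418 -0.449
1.6 -0.463 -0.45
1.7 -0.508 -0.446
1.8 -0.552 -0.438
1.9 -0.595 -0.426
2.0 -0.637 -0.409
2.1 -0.677 -0.388
2.2 -0.715 -0.364
2.3 -0.75 -0.336
2.4 -0.782 -0.304
2.5 -0.811 -0.269
2.6 -0.836 -0.232
2.7 -0.857 -0.192
2.8 -0.874 -0.151
2.9 -0.887 -0.108
3.0 -0.895 -0.064
```

```bash
python3 -c "
from h import *
im=env.get_image('wrist');a=im['color'];P=cloud(im);c=a.astype(int);m=(c[...,0]>130)&(c[...,1]<80)&(P[...,2]>.05)&(P[...,2]<.2)
Q=W2L(P[m]);print(len(Q),Q.min(0),Q.max(0),np.median(Q,0))
b=env.get_image('scene');P=cloud(b);c=b['color'].astype(int);m=(c[...,0]>130)&(c[...,1]<80)&(P[...,2]>.05)&(P[...,2]<.2)
Q=W2L(P[m]);print(len(Q),Q.min(0),Q.max(0),np.median(Q,0))
cv2.imwrite('pics/m2.png',np.hstack([cv2.resize(a,(400,300)),b['color'][150:400,150:450]][:1]+[cv2.resize(b['color'][180:330,230:430],(400,300))])[...,::-1])"
```

```text
1995 [-0.04673    -0.13985075  0.10545301] [ 0.04607605 -0.13062744  0.15488355] [ 0.02743304 -0.13518558  0.10913347]
231 [-0.04645359 -0.1440775   0.10247272] [ 0.04594492 -0.12914222  0.12249989] [ 0.00342465 -0.13779765  0.10771821]
```

View pics/m2.png

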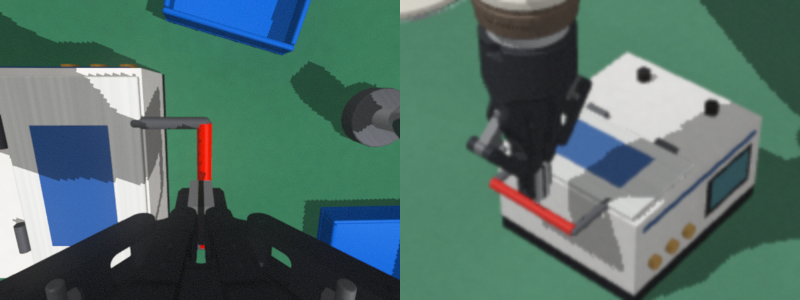

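```bash
python3 -c "
from h import *
for n in ('scene','side'):
  b=env.get_image(n);P=cloud(b);Q=W2L(P.reshape(-1,3)).reshape(P.shape);c=b['color'].astype(int)
  if n=='scene': cv2.imwrite('pics/s3.png',cv2.resize(b['color'][210:320,260:380],None,fx=5,fy=5,interpolation=2)[...,::-1])
  m=(abs(Q[...,0])<.06)&(abs(Q[...,1]+.13)<.045)&(Q[...,2]>.06)&(Q[...,2]<.16)&(c.max(-1)<110)
  q=Q[m]; 
  for z in np.arange(.07,.16,.01):
    k=q[(q[:,2]>=z)&(q[:,2]<z+.01)]
    if len(k): print(n,round(z,3),len(k),k[:,0].min().round(3),k[:,0].max().round(3),k[:,1].min().round(3),k[:,1].max().round(3))
"
```

```text
scene 0.07 2 0.021 0.023 -0.095 -0.094
scene 0.08 1 0.04 0.04 -0.095 -0.095
scene 0.09 2 0.035 0.042 -0.096 -0.095
scene 0.1 130 -0.048 0.051 -0.14 -0.088
scene 0.11 2 0.005 0.009 -0.14 -0.138
scene 0.12 41 -0.005 0.013 -0.147 -0.121
scene 0.13 70 -0.005 0.013 -0.148 -0.12
scene 0.14 56 -0.003 0.013 -0.147 -0.126
scene 0.15 45 0.005 0.014 -0.147 -0.123
side 0.1 67 -0.049 0.051 -0.131 -0.092
side 0.11 8 -0.045 0.048 -0.126 -0.098
side 0.12 28 -0.007 0.013 -0.128 -0.117
side 0.13 36 -0.009 0.013 -0.132 -0.118
side 0.14 31 -0.009 0.013 -0.13 -0.115
side 0.15 4 -0.011 -0.01 -0.139 -0.121
```

View pics/s3.png

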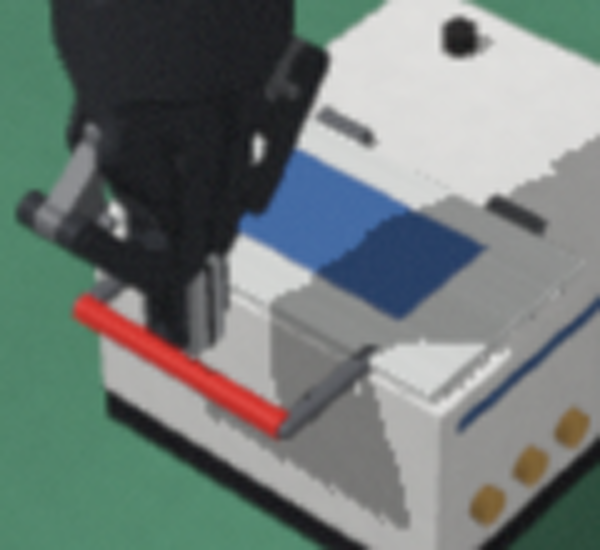

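The close-up shows the shut fingers ending just above the bar at (190,345), so the real fingertips are roughly 30 mm higher than reported. I'll raise the arm clear of the bar and measure the offset.

```bash
python3 -m pendant '[[[0,0,-0.1],[0,0,0],1],[[0,0,-0.2],[0,0,0],1],[[0,0,-0.2],[0,0,0],1],[[0,0,-0.2],[0,0,0],1]]'; cat > tip.py <<'E'
from h import *
s=env.sense();t=s['tcp_pos'];print('tcp z',t[2],'w',s['width'])
for n in ('scene','side'):
  b=env.get_image(n);P=cloud(b)-t;c=b['color'].astype(int)
  m=(np.hypot(P[...,0],P[...,1])<.05)&(abs(P[...,2]-.02)<.05)&(c.max(-1)-c.min(-1)<40)&(P[...,2]+t[2]>.12)
  print(n,m.sum(),np.sort(P[m][:,2])[:12].round(3))
E
python3 tip.py
```

```text
time: 3.35
tcp_pos: [0.5815, -0.113, 0.1469]
tcp_rot: [3.101, 0.494, 0.005]
wrist_force: [0.2, 0.4, -0.6]
width: -0.001
finger_force: 0.0
tcp z 0.14689526756664317 w -0.0010104868502616292
scene 274 [0.03  0.031 0.032 0.032 0.032 0.033 0.033 0.033 0.033 0.034 0.035 0.035]
side 125 [0.028 0.029 0.03  0.031 0.031 0.032 0.032 0.032 0.033 0.033 0.033 0.033]
```

The fingertips are really 30 mm above the reported TCP, so I'll go 30 mm lower from here on.

```bash
python3 -m pendant '[[[-0.006,0.004,0],[0,0,0],0.6],[[-0.006,0.004,0],[0,0,0],0.6],[[-0.006,0.004,0],[0,0,0],0.6],[[-0.006,0.004,0.1],[0,0,0],0.6],[[-0.006,0.004,0.2],[0,0,0],0.6],[[-0.006,0.004,0.306],[0,0,0],0.6],[[-0.006,0.004,0.306],[0,0,0],0.6],[[-0.006,0.004,0.306],[0,0,0],1],[[-0.006,0.004,0.306],[0,0,0],1],[[-0.006,0.004,0.306],[0,0,0],1],[[-0.006,0.004,0.306],[0,0,0],1]]' 35; python3 -c "
from h import *
s=env.sense();print(W2L(s['tcp_pos']),s['width'])"
```

```text
time: 4.37
tcp_pos: [0.58, -0.1155, 0.0555]
tcp_rot: [3.1, 0.493, 0.003]
wrist_force: [-1.0, -5.0, -0.9]
width: 0.103
finger_force: 34.1
[-6.20795862e-05 -1.36044890e-01  5.54742275e-02] 0.10262274144856438
```

```bash
python3 -m pendant '[[[0,-0.002,-0.045],[0,0,0],1],[[0,-0.009,-0.089],[0,0,0],1],[[0,-0.02,-0.133],[0,0,0],1],[[0,-0.036,-0.175],[0,0,0],1],[[0,-0.055,-0.216],[0,0,0],1],[[0,-0.079,-0.254],[0,0,0],1],[[0,-0.106,-0.29],[0,0,0],1],[[0,-0.136,-0.323],[0,0,0],1],[[0,-0.17,-0.352],[0,0,0],1],[[0,-0.207,-0.379],[0,0,0],1],[[0,-0.246,-0.401],[0,0,0],1],[[0,-0.287,-0.419],[0,0,0],1]]'; python3 -c "
from h import *
p=W2L(env.sense()['tcp_pos']);print(p, np.arctan2(p[2]-.055,-p[1]),np.hypot(p[1],p[2]-.055))
d=lambda t:(np.cos(t)*.45,-np.sin(t)*.45)
for t in np.arange(1.3,2.41,.1): print(round(t,1),(np.array(d(t))-d(1.2)).round(3))
print()
for t in np.arange(2.5,3.05,.1): print(round(t,1),(np.array(d(t))-d(2.4)).round(3))"
```

```text
time: 5.37
tcp_pos: [0.5536, -0.0337, 0.1835]
tcp_rot: [3.099, 0.492, 0.01]
wrist_force: [-2.0, -0.7, -1.3]
width: 0.097
finger_force: 34.3
[ 0.00024057 -0.05003726  0.18352308] 1.199526201607281 0.13791993437878491
1.3 [-0.043 -0.014]
1.4 [-0.087 -0.024]
1.5 [-0.131 -0.029]
1.6 [-0.176 -0.03 ]
1.7 [-0.221 -0.027]
1.8 [-0.265 -0.019]
1.9 [-0.309 -0.006]
2.0 [-0.35  0.01]
2.1 [-0.39   0.031]
2.2 [-0.428  0.056]
2.3 [-0.463  0.084]
2.4 [-0.495  0.115]

2.5 [-0.029  0.035]
2.6 [-0.054  0.072]
2.7 [-0.075  0.112]
2.8 [-0.092  0.153]
2.9 [-0.105  0.196]
3.0 [-0.114  0.24 ]
```

```bash
python3 -m pendant '[[[0,-0.043,-0.014],[0,0,0],1],[[0,-0.087,-0.024],[0,0,0],1],[[0,-0.131,-0.029],[0,0,0],1],[[0,-0.176,-0.03],[0,0,0],1],[[0,-0.221,-0.027],[0,0,0],1],[[0,-0.265,-0.019],[0,0,0],1],[[0,-0.309,-0.006],[0,0,0],1],[[0,-0.35,0.01],[0,0,0],1],[[0,-0.39,0.031],[0,0,0],1],[[0,-0.428,0.056],[0,0,0],1],[[0,-0.463,0.084],[0,0,0],1],[[0,-0.495,0.115],[0,0,0],1]]'; python3 -c "
from h import *
p=W2L(env.sense()['tcp_pos']);print(p, np.arctan2(p[2]-.055,-p[1]),np.hypot(p[1],p[2]-.055))"
```

```text
time: 6.37
tcp_pos: [0.5059, 0.1096, 0.1434]
tcp_rot: [-3.102, -0.495, -0.0]
wrist_force: [5.1, 1.9, 0.1]
width: 0.101
finger_force: 37.1
[-0.00051413  0.1010019   0.14339588] 2.4226549084681315 0.13422076817007672
```

```bash
python3 -m pendant '[[[0,-0.015,0.017],[0,0,0],1],[[0,-0.029,0.035],[0,0,0],1],[[0,-0.042,0.053],[0,0,0],1],[[0,-0.054,0.072],[0,0,0],1],[[0,-0.075,0.112],[0,0,0],1],[[0,-0.084,0.132],[0,0,0],1],[[0,-0.092,0.153],[0,0,0],1],[[0,-0.099,0.174],[0,0,0],1],[[0,-0.105,0.196],[0,0,0],1],[[0,-0.11,0.218],[0,0,0],1],[[0,-0.114,0.24],[0,0,0],1],[[0,-0.114,0.24],[0,0,0],1]]'; python3 -c "
from h import *
p=W2L(env.sense()['tcp_pos']);print(p)
b=env.get_image('scene');P=cloud(b);c=b['color'].astype(int);m=(c[...,0]>130)&(c[...,1]<80)&(P[...,2]>.05)&(P[...,2]<.2)
Q=W2L(P[m]);print(len(Q),np.median(Q,0))"
```

```text
time: 7.37
tcp_pos: [0.4967, 0.1399, 0.0737]
tcp_rot: [3.1, 0.492, 0.006]
wrist_force: [4.3, -9.3, 14.3]
width: 0.1
finger_force: 38.5
[6.83421909e-05 1.32658657e-01 7.37391158e-02]
67 [0.02152876 0.12949847 0.12574228]
```

```bash
python3 -m pendant '[[[0,0,0],[0,0,0],0.6],[[0,0,0],[0,0,0],0.6],[[0,0,0],[0,0,0],0.6],[[0,0,0],[0,0,0],0.6],[[0,0,-0.1],[0,0,0],0.6],[[0,0,-0.2],[0,0,0],0.6],[[0,0,-0.3],[0,0,0],0.6],[[0,0,-0.3],[0,0,0],0.6],[[0,0,-0.3],[0,0,0],0.6],[[0,0,-0.3],[0,0,0],0.6]]'; python3 -c "
from h import *
b=env.get_image('scene');P=cloud(b);c=b['color'].astype(int);m=(c[...,0]>130)&(c[...,1]<80)&(P[...,2]>.05)&(P[...,2]<.2)
Q=W2L(P[m]);print(len(Q),np.median(Q,0),Q.min(0),Q.max(0))
cv2.imwrite('pics/s4.png',b['color'][...,::-1])
L=W2L(P.reshape(-1,3)).reshape(P.shape)
m=(c[...,0]>150)&(c[...,2]<90)&(c[...,1]>60)&(abs(L[...,0])<.06)&(abs(L[...,1]+.048)<.03)&(P[...,2]>.08)
print(m.sum(),L[m].min(0),L[m].max(0),np.median(L[m],0))
goal([(0,-.048,.13),(0,-.048,.066),(0,-.048,.056)])"
```

```text
time: 8.25
tcp_pos: [0.4953, 0.141, 0.1615]
tcp_rot: [-3.102, -0.494, 0.002]
wrist_force: [0.9, 0.3, -0.7]
width: 0.397
finger_force: 0.0
190 [0.00079844 0.1305943  0.12609973] [-0.04583305 -0.04840916  0.08108164] [0.04573752 0.13636096 0.1316224 ]
228 [-0.02229251 -0.05721015  0.08055758] [ 0.02394067 -0.04055001  0.09547719] [ 0.00092975 -0.05291318  0.09123753]
turn [-0.      0.0003  0.    ]
(0, -0.048, 0.13) -> [0.0041 0.6071 0.103 ]
(0, -0.048, 0.066) -> [0.0045 0.6071 0.3163]
(0, -0.048, 0.056) -> [0.0046 0.6071 0.3497]
```

View pics/s4.png

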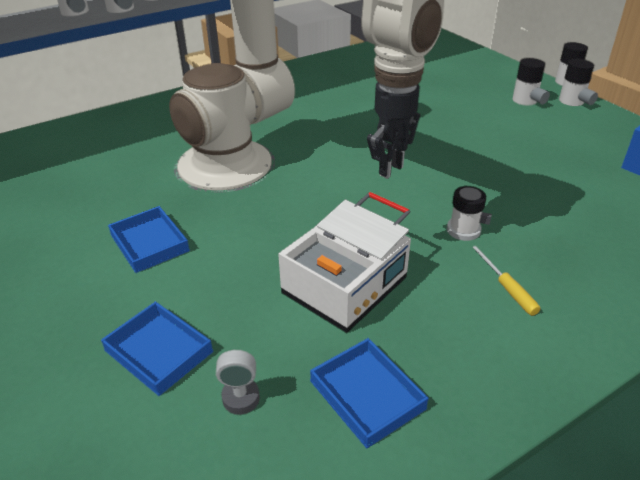

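The hatch is lying open, with the bar at (388,202), and the orange cartridge top shows in the bay at (330,265). I'll move over it with the fingers shut.

```bash
python3 -m pendant '[[[0.004,0.12,0],[0,0,0],1],[[0.004,0.24,0],[0,0,0],1],[[0.004,0.36,0],[0,0,0],1],[[0.004,0.48,0.05],[0,0,0],1],[[0.004,0.61,0.1],[0,0,0],1],[[0.004,0.61,0.2],[0,0,0],1],[[0.004,0.61,0.27],[0,0,0],1],[[0.004,0.61,0.29],[0,0,0],1],[[0.004,0.61,0.29],[0,0,0],1],[[0.004,0.61,0.29],[0,0,0],1]]'; python3 - <<'E'
from h import *
print(W2L(env.sense()['tcp_pos']))
goal([(0,-.049,.0625),(0,-.049,.0595),(0,-.049,.0565)])
E
```

```text
time: 9.13
tcp_pos: [0.5533, -0.0323, 0.0756]
tcp_rot: [-3.102, -0.495, 0.001]
wrist_force: [0.5, -0.3, 0.2]
width: -0.002
finger_force: 0.0
[ 0.0004511  -0.04861925  0.07558586]
turn [-0.      0.0001  0.0001]
(0, -0.049, 0.0625) -> [-0.0015  0.0013  0.0436]
(0, -0.049, 0.0595) -> [-0.0015  0.0013  0.0536]
(0, -0.049, 0.0565) -> [-0.0015  0.0013  0.0636]
```

```bash
python3 -m pendant '[[[0,0.001,0.02],[0,0,0],1],[[0,0.001,0.035],[0,0,0],1],[[0,0.001,0.045],[0,0,0],1],[[0,0.001,0.05],[0,0,0],1],[[0,0.001,0.055],[0,0,0],1],[[0,0.001,0.055],[0,0,0],1],[[0,0.001,0.055],[0,0,0],1]]'
```

```text
time: 9.72
tcp_pos: [0.5538, -0.0329, 0.0594]
tcp_rot: [3.102, 0.494, 0.001]
wrist_force: [-0.4, -0.1, 3.8]
width: 0.001
finger_force: 2.0
```

```bash
python3 -m pendant '[[[0,0,0.005],[0,0,0],1],[[0,0,0.009],[0,0,0],1],[[0,0,0.009],[0,0,0],1],[[0,0,0.009],[0,0,0],1]]'
```

```text
time: 10.05
tcp_pos: [0.5538, -0.033, 0.0567]
tcp_rot: [3.102, 0.494, 0.001]
wrist_force: [-2.6, 0.2, 6.2]
width: 0.003
finger_force: 2.5
```

```bash
python3 -m pendant '[[[0,0,0.004],[0,0,0],1],[[0,0,0.007],[0,0,0],1],[[0,0,0.007],[0,0,0],1],[[0,0,0.007],[0,0,0],1]]'
```

```text
time: 10.38
tcp_pos: [0.5538, -0.0329, 0.0543]
tcp_rot: [3.102, 0.494, 0.001]
wrist_force: [-0.5, 0.4, 3.5]
width: 0.0
finger_force: 1.9
```

The force dropped, so the latch has tripped. I'll withdraw slowly and check.

```bash
python3 -m pendant '[[[0,0,-0.02],[0,0,0],1],[[0,0,-0.04],[0,0,0],1],[[0,0,-0.06],[0,0,0],1],[[0,0,-0.08],[0,0,0],1],[[0,0,-0.11],[0,0,0],1],[[0,0,-0.18],[0,0,0],0.65],[[0,0,-0.25],[0,0,0],0.65],[[0,0,-0.25],[0,0,0],0.65],[[0,0,-0.25],[0,0,0],0.65]]'; python3 - <<'E'
from h import *
for n in('scene','side','wrist'):
    b=env.get_image(n);P=cloud(b);c=b['color'].astype(int)
    L=W2L(P.reshape(-1,3)).reshape(P.shape)
    m=(c[...,0]>150)&(c[...,2]<90)&(c[...,1]>60)&(abs(L[...,0])<.06)&(abs(L[...,1]+.048)<.03)&(P[...,2]>.08)
    if m.any(): print(n,m.sum(),np.percentile(L[m],[2,50,98],axis=0).round(4))
print(env.sense()['width'])
goal([(0,-.049,.0535)])
E
```

```text
time: 11.13
tcp_pos: [0.5544, -0.033, 0.1307]
tcp_rot: [3.102, 0.494, 0.004]
wrist_force: [-0.3, 0.1, -0.5]
width: 0.35
finger_force: 0.0
scene 236 [[-0.0217 -0.0572  0.0972]
 [ 0.0022 -0.0527  0.1071]
 [ 0.0231 -0.0412  0.1104]]
side 125 [[-2.170e-02 -5.160e-02  1.006e-01]
 [ 1.000e-04 -4.240e-02  1.068e-01]
 [ 2.170e-02 -3.830e-02  1.098e-01]]
wrist 2190 [[-0.0213 -0.0551  0.107 ]
 [ 0.0018 -0.0483  0.1089]
 [ 0.0228 -0.0413  0.1102]]
0.35238450974668756
turn [-0.0001  0.0002  0.    ]
(0, -0.049, 0.0535) -> [-0.0004 -0.0005  0.2494]
```

The cartridge has sprung up: its top is at 108 mm and centred.

```bash
python3 -m pendant '[[[0,-0.002,0.1],[0,0,0],0.65],[[0,-0.002,0.18],[0,0,0],0.65],[[0,-0.002,0.24],[0,0,0],0.65],[[0,-0.002,0.25],[0,0,0],0.65],[[0,-0.002,0.25],[0,0,0],0.65],[[0,-0.002,0.25],[0,0,0],1],[[0,-0.002,0.25],[0,0,0],1],[[0,-0.002,0.25],[0,0,0],1],[[0,-0.002,0.25],[0,0,0],1]]' 35
```

```text
time: 12.03
tcp_pos: [0.5542, -0.0324, 0.0552]
tcp_rot: [3.102, 0.494, 0.003]
wrist_force: [1.1, 0.6, 0.9]
width: 0.156
finger_force: 38.4
```

```bash
python3 -m pendant '[[[0,0,-0.03],[0,0,0],1],[[0,0,-0.07],[0,0,0],1],[[0,0,-0.12],[0,0,0],1],[[0,0,-0.17],[0,0,0],1],[[0,0,-0.23],[0,0,0],1],[[0,0,-0.3],[0,0,0],1],[[0,0,-0.36],[0,0,0],1],[[0,0,-0.36],[0,0,0],1],[[0,0,-0.36],[0,0,0],1]]'; python3 - <<'E'
from h import *
s=env.sense()
for n in('scene','side'):
    b=env.get_image(n);P=cloud(b);c=b['color'].astype(int)
    L=W2L(P.reshape(-1,3)).reshape(P.shape)
    m=(c[...,0]>150)&(c[...,2]<90)&(c[...,1]>60)&(abs(L[...,0])<.06)&(abs(L[...,1]+.048)<.03)&(P[...,2]>.08)
    if m.any(): print(n,m.sum(),(P[m]-s['tcp_pos'])[:,2].min(),(P[m]-s['tcp_pos'])[:,2].max())
    # lowest dark point
    m=(c.max(-1)<90)&(abs(L[...,0])<.03)&(abs(L[...,1]+.048)<.02)&(P[...,2]>.11)&(P[...,2]<.2)
    print(np.sort(P[m][:,2])[:8])
goal([(.505,-.353,s['tcp_pos'][2]),(.505,-.353,.055)],world=True,yaw=np.radians(19.5))
E
```

```text
time: 12.78
tcp_pos: [0.5542, -0.0324, 0.1641]
tcp_rot: [3.102, 0.494, 0.005]
wrist_force: [-0.7, -0.9, -1.7]
width: 0.159
finger_force: 38.2
scene 54 0.041697063748042384 0.054171034129041784
[0.15156413 0.15249811 0.15257679 0.15258312 0.15266042 0.15278302
 0.15284506 0.15317443]
side 55 0.04237041108887374 0.060175792429284836
[0.14946813 0.14989752 0.15051119 0.15059668 0.15094504 0.15117564
 0.15127016 0.15135664]
turn [-0.      0.     -0.0039]
(0.505, -0.353, np.float64(0.16412220065055005)) -> [-0.4854  0.9659 -0.0074]
(0.505, -0.353, 0.055) -> [-0.4853  0.966   0.3563]
```

```bash
python3 -m pendant '[[[-0.03,0.06,0],[0,0,0],1],[[-0.08,0.16,0],[0,0,0],1],[[-0.13,0.26,0],[0,0,0],1],[[-0.18,0.36,0],[0,0,0],1],[[-0.23,0.46,0],[0,0,0],1],[[-0.28,0.56,0],[0,0,-0.004],1],[[-0.33,0.66,0],[0,0,-0.004],1],[[-0.38,0.76,0],[0,0,-0.004],1],[[-0.43,0.86,0],[0,0,-0.004],1],[[-0.465,0.93,0],[0,0,-0.004],1],[[-0.485,0.966,0],[0,0,-0.004],1],[[-0.485,0.966,0],[0,0,-0.004],1]]'; python3 - <<'E'
from h import *
goal([(.505,-.353,.025),(.505,-.353,.018)],world=True,yaw=np.radians(19.5))
E
```

```text
time: 13.88
tcp_pos: [0.5042, -0.3549, 0.1606]
tcp_rot: [-3.096, -0.529, 0.003]
wrist_force: [0.4, -0.9, -0.8]
width: 0.151
finger_force: 38.2
turn [-0.0002  0.0002 -0.0003]
(0.505, -0.353, 0.025) -> [ 0.0054 -0.0043  0.4521]
(0.505, -0.353, 0.018) -> [ 0.0054 -0.0043  0.4754]
```

```bash
python3 -m pendant '[[[0,0,0.06],[0,0,0],1],[[0,0,0.14],[0,0,0],1],[[0,0,0.22],[0,0,0],1],[[0,0,0.3],[0,0,0],1],[[0,0,0.37],[0,0,0],1],[[0,0,0.42],[0,0,0],1],[[0,0,0.45],[0,0,0],1],[[0,0,0.46],[0,0,0],1],[[0,0,0.46],[0,0,0],1],[[0,0,0.46],[0,0,0],1]]'
```

```text
time: 14.72
tcp_pos: [0.5058, -0.3529, 0.0251]
tcp_rot: [3.095, 0.534, 0.001]
wrist_force: [-0.4, -0.3, -1.2]
width: 0.154
finger_force: 38.2
```

```bash
python3 -m pendant '[[[0,0,0.008],[0,0,0],1],[[0,0,0.014],[0,0,0],1],[[0,0,0.019],[0,0,0],1],[[0,0,0.023],[0,0,0],1],[[0,0,0.023],[0,0,0],1],[[0,0,0.023],[0,0,0],1]]'
```

```text
time: 15.22
tcp_pos: [0.5055, -0.3533, 0.0183]
tcp_rot: [3.095, 0.533, 0.002]
wrist_force: [-1.5, 1.0, 4.9]
width: 0.152
finger_force: 39.0
```

Contact at 5 N means it's sitting on the tray floor. Next I release it and back off.

```bash
python3 -m pendant '[[[0,0,0],[0,0,0],0.9],[[0,0,0],[0,0,0],0.7],[[0,0,0],[0,0,0],0.5],[[0,0,0],[0,0,0],0.5],[[0,0,-0.05],[0,0,0],0.5],[[0,0,-0.15],[0,0,0],0.5],[[0,0,-0.27],[0,0,0],0.5],[[0,0,-0.39],[0,0,0],0.5],[[0,0,-0.45],[0,0,0],0.5],[[0,0,-0.45],[0,0,0],0.5],[[0,0,-0.45],[0,0,0],0.5]]'; python3 - <<'E'
from h import *
b=env.get_image('scene');P=cloud(b);c=b['color'].astype(int)
cv2.imwrite('pics/s5.png',b['color'][...,::-1])
m=(c[...,0]>150)&(c[...,2]<90)&(c[...,1]>60)&(np.hypot(P[...,0]-.505,P[...,1]+.353)<.09)
print(m.sum(),np.median(P[m],0))
m=(c[...,0]>130)&(c[...,1]<80)&(P[...,2]>.08)&(P[...,2]<.2);print(np.median(W2L(P[m]),0))
E
```

```text
time: 16.13
tcp_pos: [0.5058, -0.3534, 0.1531]
tcp_rot: [3.095, 0.533, 0.002]
wrist_force: [-0.5, -0.4, -1.2]
width: 0.5
finger_force: 0.0
244 [ 0.50610485 -0.35404722  0.07097396]
[0.00322724 0.13056891 0.12669166]
```

View pics/s5.png

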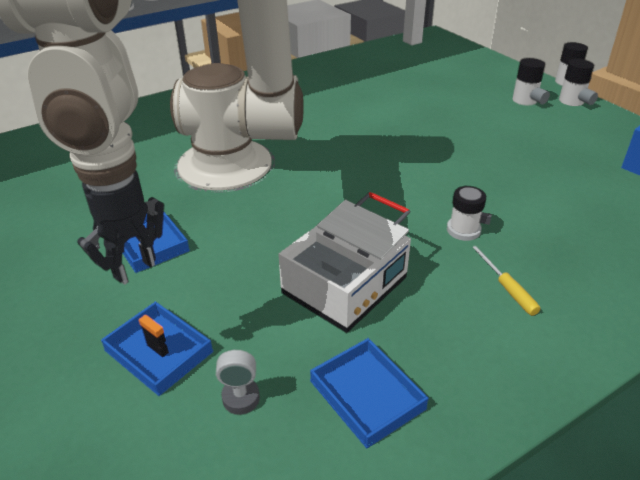

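The cartridge is standing in the tray at (154,335), the hatch is open with its bar at (388,202), and the bystanders haven't moved.

```bash
python3 -c "
from workcell import env
print(env.hand_in())"
```

```text
the job is handed in; nothing more can be done
None
```

I handed the job in at about 16 s of robot time: the hatch rests open on its stops, and the cartridge was unlatched, drawn out and left standing in the blue tray farthest to the right, with the bystanders unmoved in the last picture; the hand-in returned no verdict.

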